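# Set the leaning telescoping arm of a gourd steady

### The arm

A 6-joint arm with a two-finger parallel gripper is mounted at the origin on the work surface. World frame = base frame: x ahead of the robot, y to its left, z up, the work surface at z = 0. Lengths are in mm, angles in degrees, forces in N, time in s.
With the tool pointing down it reaches from about 275 to 850 mm from the base axis. Payload 5.2 kg.
Tool frame: the origin (TCP) lies midway between the tips of the shut fingers; the grasp point (between the pads) lies 19 mm behind it; z points along the fingers, y is the direction in which the jaws open and shut (so a half turn about z gives the same grasp; the last joint's range is limited). The gripper opens to 85 mm and grips with 20 to 120 N. Pads are 22 mm wide; open, the fingers measure 114 mm over their backs; the gripper's body (76 mm by 85 mm) begins 54 mm behind the grasp point. The pads swing forward as they close: fully open they stand 13 mm farther back than shut.
Start: joints at [59.427, 14.817, 87.949, -0, 77.235, -11.62], TCP at [178.618, 520.193, 231.31] pointing down, gripper open.
Joint ranges: [-179.93, 179.93], [-52.35, 119.4], [10.71, 147.94], [-69.91, 249.91], [12.55, 155.21], [-178.61, 178.61]. Speed limits (degrees/s): [147.25, 147.25, 180, 180, 180, 180].

### API

Orientations are given as a 3x3 rotation matrix whose columns are the frame's x, y, z axes.
In Python, from rig import get_state, camera, get_calibration, finish_job, regions_of, mark_of gives the robot as it stands. The module is installed in compiled form; this text tells all that it offers.
- The arm moves only by the shell command python3 -m handwheel 'ROWS' [FORCE]. ROWS is JSON, a list of rows, each a list of 7 numbers: the shift along the world's x, y, z normalised to -1 to 1, where 1 is 200 mm, then the turn, a rotation vector about the world's x, y, z normalised to -1 to 1, where 1 is 360 degrees, then the closure, from 0 (fully open) to 1 (shut). In form: [[tx, ty, tz, rx, ry, rz, claw], ...]. A call has 1 to 12 rows; each row is the pose to reach, as a shift and turn from the pose commanded when the call began, turning the shorter way round; what a row does not reach only later rows make up. A row lasts 1/8 s, in which the tool goes at most 62.5 mm and 10.7 degrees, less where a joint would pass 70% of its speed; a pose out of reach is approached as far as the arm can. A call with a number of a shift or a turn outside -1 to 1 is refused whole. A call with a gripper value outside its range is refused whole. The fingers move at their own pace and stop on an object; FORCE is the grip in N (left out, the last holds). Time passes only in rows, so rows that repeat a pose let the fingers close. It gives the time, the measured TCP pose, the force and the opening at its end, in the units of the state.
- get_state(): the state, without advancing time (a new reading comes with each control period).
- camera(name): name is "scene" or "side" or "wrist"; returns (picture, depth): 420x560x3 uint8, red, green, blue; 420x560 float32, mm along the optical axis (not along the pixel's ray), 0 where there is no reading.
- get_calibration(name): a dict with "fx", "fy", "cx", "cy" (pixels), "T" (4x4, takes a point from camera to world coordinates); the wrist camera has in their place "mount" (4x4, takes a point from camera to tool coordinates, whose origin is the TCP and whose axes are the flange's). Camera axes: x right, y down, z forward; pixel columns grow to the right and rows downward; lengths in mm; the calibration is good to about 2 mm. A picture is of the moment at which its call begins: read the wrist's pose just before it. get_calibration takes no time and is no camera call.
- finish_job(): hands the job in, once; it reports no verdict.
Trained networks look in the newest picture that a camera, given by its name, has taken for a name from the list of things; names that differ only in an ending like _2 or _b are one class to them, and where a whole thing is asked for, a point or a joint stands for the part that bears it (a point fixed in the world has none). Each returns a list of dicts, best first, with "p" (0 to 1); they miss things now and then, are a little off and sometimes report something else, mostly with a low value. They report only what shows in the picture. A call takes as long as a camera call. They do not tell look-alikes from the thing itself.
- regions_of(camera, label): "mask" (420x560 bool, what is visible of it) and "location" ([column, row] as shares, 0 to 1, of the picture: columns of its width, rows of its height, amid what is visible of it).
- mark_of(camera, label): "location" ([column, row] as shares, 0 to 1, of the picture: columns of its width, rows of its height: a listed point, or the origin of a listed thing).
The state is a dict: "time_s": time; "qpos": joint angles; "joint_vel": joint speeds; "effort": joint torques, N m; "tool_pos": TCP position; "orientation": TCP orientation; "force": force on the tool from outside, world axes, zero at the start; "moment": the same for the moment, N m; "finger_gap": finger opening in mm.
Only numpy, scipy, OpenCV 4.12 (cv2) and the standard library are available. Lean on these libraries where they do the work, as an engineer would, in place of code of your own. Each camera call takes 0.05 s, during which the arm holds its last target.

### The job

Steady the gourd for carving: on the leaning arm above it, twist the black wing handle to unlock the tube, slide the tube down along its own slope until the sprung rubber foot is pressed on the gourd about half way into its stroke, then twist the handle fully back to lock and let go. Press gently: neither the gourd nor anything else on the table may be shifted or knocked over.

Things in the scene. Friction and masses are not known exactly. Their poses are not given: they have to be found in the camera images.
- stand: the steady, fixed to the table: steel base plate 200 x 230 mm, 8 mm thick. Origin: centre of its underside, z up. In its frame an arm leans in the plane y = 0, its top towards -x, 35 degrees from vertical: from handle to foot it runs along (0.574, 0, -0.819). The arm is held by a level 20 mm bar from a post 32 mm thick at x = -18.5, y = +88 mm, whose black head is 36 mm wide, top at 239 mm
- sleeve (a point): centre of the fixed black sleeve (38 mm diameter, 45 mm long) that holds the aluminium tube (26 mm); at (-18.5, 0, 223.6) mm in the stand's frame, on the arm's axis. The axis passes through the centre of the gourd's upper ball when the gourd stands at (40, 0, 8) mm on the plate; it starts within 7 mm of that
- grip (a point): centre of the black wing handle on top of the tube: a flat bar 52 mm long, 12 mm thick, 24 mm high along the tube, on an 11 mm neck; the 26 mm tube begins 24 mm below this centre. Frame: z up along the tube, y along the bar, x across its thickness. It slides and turns with the tube. Locked, the bar lies along the stand's y. It lies 107 mm above the sleeve's centre along the axis, less tube_slide
- pad (a point): centre of the round face of the rubber foot (22 mm diameter, 8 mm thick) at the lower end of the tube, on the tube's axis; with the foot fully out it lies 142 mm from the handle's centre. The foot is on a steel pin 10 mm thick, of which 14 mm shows when it is fully out
- tube_twist (a joint): turn of handle and tube about the arm's axis, rad: 0 locked (stop; so at the start) to 1.22 unlocked (stop); grows anticlockwise seen from the handle's end down the axis. Below 0.55 a rib wedges in the sleeve: up to 0.3 N m to turn it there, and the tube slips along its axis only under some 15 N; above 0.6 it slides freely. It stays where it is left
- tube_slide (a joint): how far the tube is slid down out of the sleeve along the arm's axis, m: 0 fully up to 0.060; about 2 N of drag when unlocked, which may not carry the tube's weight
- foot (a joint): how far the sprung foot is pushed in towards the tube, m: 0 fully out to 0.012 fully in; 1 N to start it, 5 N fully in
- gourd: the gourd to be steadied, 200 mm high with its stem, about 0.8 kg, fixed on a weighted black disc (80 mm across) that stands loose on the base plate. Origin: centre of the disc's underside. Lower ball 90 mm across; upper ball 64 mm across, its centre 132 mm above the origin: the foot presses on its upper side, on the side of the arm; thin stem on top
- small_gourd: bystander: a gourd 125 mm high on a black disc 50 mm across; origin under its centre
- ring_stand: bystander: a black ring 90 mm across, 20 mm high; origin under its centre
- pigment: bystander: a white bottle 32 mm thick, 75 mm high; origin under its centre
- pen: bystander: a black carving pen lying down, 125 mm long, 14 mm high; origin under its handle's middle
Things that resemble listed ones, but are neither listed nor needed, are in the scene too. Leave any green or purple look-alike of the gourd alone.

How it is judged (in metres and radians):
On the way, in this order (a step that is already met when the one before it is completed fails the run):
1. the handle is twisted to unlock, before the foot presses on the gourd (value of joint tube_twist above 0.8 rad and value of joint foot below 0.0015 m), for 0.1 s.
2. with the tube unlocked, it is slid down until the foot is pressed about half in on the gourd (value of joint tube_twist above 0.6 rad and value of joint foot between 0.0025 and 0.0095 m and contact force between foot and gourd above 0.5 N), for 0.2 s.
At the end, for the whole second after the job is handed in: The handle is twisted back to locked (within 0.17 rad of its stop), the foot rests on the gourd pressed in 2.5 to 9.5 mm of its 12 mm stroke and stays so by itself, and the gourd stands upright (within 0.06 rad) and at rest within 10 mm of where it began (value of joint tube_twist below 0.17 rad and value of joint foot between 0.0025 and 0.0095 m and contact force between foot and gourd above 0.5 N and distance of gourd from where it was at the start of the episode below 0.01 m and angle between gourd's own z axis and vertical below 0.06 rad and linear speed of gourd below 0.01 m/s); the robot touches nothing.
It fails at once if the gourd is pressed hard (over 15 N), shifted by more than 15 mm or tipped by more than 0.15 rad (contact force between foot and gourd above 15 N or distance of gourd from where it was at the start of the episode above 0.015 m or angle between gourd's own z axis and vertical above 0.15 rad).
It fails at once if a bystander is shifted by more than 20 mm (distance of any of small_gourd, ring_stand, pigment, pen from where it was at the start of the episode above 0.02 m).
It also fails if it takes over 40 s, if anything falls off the work surface, if the arm or the gripper's body presses on something with over 40 N, if the wrist force passes 120 N, or if a joint passes its speed limit or range.

## Working session

There is one attempt and no reset: what is moved stays moved. The work goes in short steps, Python scripts to look and compute and a shell command to move; the robot and the scene stay as the last step left them, time stands still between calls to the robot, and variables do not carry over. Pictures are saved under pics/ and viewed, and the job is handed in when it is done.

```bash
mkdir -p pics; ls; cat > h.py <<'E'
import numpy as np, cv2
from rig import *
def snap(n,f):
    p,d=camera(n); cv2.imwrite(f'pics/{f}.png',p[:,:,::-1]); np.savez(f'pics/{f}.npz',p=p,d=d); return p,d
def deproj(n,u,v,z,T=None):
    c=get_calibration(n)
    T=c['T'] if T is None else T
    T=np.array(T); X=np.array([(u-c['cx'])/c['fx']*z,(v-c['cy'])/c['fy']*z,z,1]); return (T@X)[:3]
E
python3 - <<'E'
from h import *
for n in("scene","side"):
    p,d=snap(n,n+'0')
    for l in ("stand","sleeve","grip","pad","gourd","small_gourd","pigment","ring_stand","pen"):
        print(n,l,[(round(m['p'],2),np.round(np.array(m['location'])*[560,420],1).tolist()) for m in mark_of(n,l)])
    c=get_calibration(n);print(c)
print(get_state())
E
```

```text
pics
scene stand []
scene sleeve [(0.61, [271.7, 193.7])]
scene grip [(0.64, [270.5, 155.5])]
scene pad [(0.54, [275.2, 212.7])]
scene gourd [(0.75, [323.3, 321.9]), (0.57, [270.4, 333.8]), (0.57, [191.4, 294.6]), (0.48, [273.0, 154.7]), (0.2, [149.6, 303.7])]
scene small_gourd [(0.97, [137.9, 263.0]), (0.27, [272.2, 190.7])]
scene pigment [(0.63, [358.9, 220.0])]
scene ring_stand []
scene pen [(0.74, [152.1, 301.6])]
{'fx': 423.3150543624866, 'fy': 423.3150543624866, 'cx': 279.7211658466701, 'cy': 205.9913014403741, 'T': array([[ 2.83464837e-01,  5.42546023e-01, -7.90753754e-01,
         1.37680234e+03],
       [ 9.58911383e-01, -1.70410010e-01,  2.26824577e-01,
        -2.16630072e+02],
       [-1.16895833e-02, -8.22559567e-01, -5.68558803e-01,
         7.72867815e+02],
       [ 0.00000000e+00,  0.00000000e+00,  0.00000000e+00,
         1.00000000e+00]])}
side stand [(0.95, [290.5, 268.1])]
side sleeve []
side grip []
side pad [(0.53, [286.6, 214.1])]
side gourd [(0.81, [224.4, 244.9]), (0.7, [276.5, 260.0])]
side small_gourd [(0.67, [341.3, 191.6])]
side pigment [(0.58, [343.5, 37
[... 595 characters left out ...]
.04803240e-03,
        7.72344370e+01, -1.16184535e+01]), 'joint_vel': array([ 0.17007696,  0.05303   , -0.03399117, -0.00088883,  0.01494764,
        0.08443584]), 'effort': array([ 3.52923116e-04, -4.45922327e+01, -2.90900320e+01, -3.89752959e-04,
        6.00793210e-04,  5.60369858e-05]), 'tool_pos': array([178.60416859, 520.19305153, 231.30133865]), 'orientation': array([[-9.45779777e-01,  3.24808579e-01, -2.65022816e-05],
       [ 3.24808580e-01,  9.45779777e-01, -9.78853389e-06],
       [ 2.18859222e-05, -1.78659658e-05, -1.00000000e+00]]), 'force': array([ 1.45866598, -0.66171666,  0.42720623]), 'moment': array([-0.04251417, -0.03905944,  0.00548545]), 'finger_gap': 85.40818728869529}
```

View pics/scene0.png

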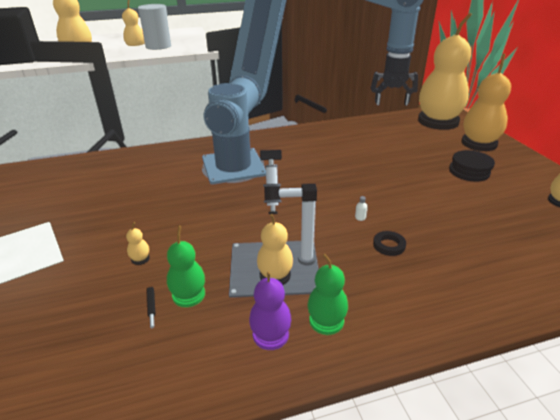

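View pics/side0.png

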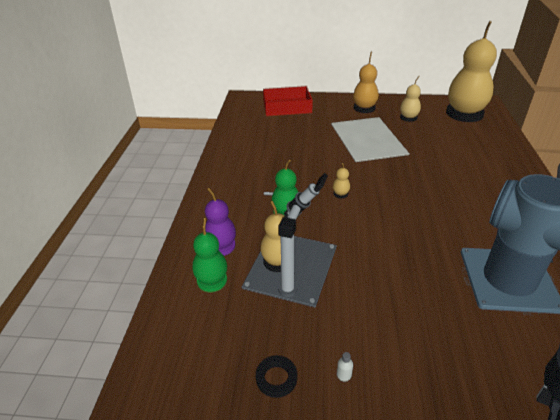

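```bash
cat > cloud.py <<'E'
from h import *
def cloud(n,f):
    z=np.load(f'pics/{f}.npz'); d=z['d']; p=z['p']; c=get_calibration(n)
    v,u=np.mgrid[0:420,0:560]; X=np.stack([(u-c['cx'])/c['fx']*d,(v-c['cy'])/c['fy']*d,d],-1)
    W=X@np.array(c['T'])[:3,:3].T+np.array(c['T'])[:3,3]; W[d==0]=np.nan
    return W,p
E
python3 - <<'E'
from cloud import *
for n in("scene","side"):
    W,p=cloud(n,n+'0')
    pr=p.astype(int)
    v,u=np.mgrid[0:420,0:560]
    box=(u>215)&(u<345)&(v>130)&(v<310)
    tbl=box&(abs(W[...,2])<5)
    print(n,'table z',np.median(W[box][:,2]))
    # plate: low saturation grey, low height
    sat=pr.max(-1)-pr.min(-1)
    m=box&(sat<25)&(W[...,2]>-5)&(W[...,2]<25)&(pr.mean(-1)>50)
    m=cv2.morphologyEx(m.astype(np.uint8),cv2.MORPH_OPEN,np.ones((3,3)))
    k,l,st,ce=cv2.connectedComponentsWithStats(m); i=1+np.argmax(st[1:,4]); mm=l==i
    P=W[mm]; print(mm.sum(),np.median(P[:,2]),P[:,:2].min(0),P[:,:2].max(0))
    print(cv2.minAreaRect(P[:,:2].astype(np.float32)))
    # dark / grey raised: handle
    for a,b in((15,60),(60,120),(120,170),(170,200),(200,220),(220,245),(245,280),(280,300),(300,330),(330,360)):
        q=box&(sat<30)&(W[...,2]>a)&(W[...,2]<b)&(W[...,0]>250)&(W[...,0]<700)
        if q.sum()>3: print(a,b,q.sum(),np.median(W[q],0).round(1),np.percentile(W[q],5,axis=0).round(1),np.percentile(W[q],95,axis=0).round(1))
E
```

```text
scene table z nan
1465 9.63245025981189 [ 447.25564034 -138.1889409 ] [656.58564735 -13.23049864]
((556.091796875, -78.57418823242188), (81.42107391357422, 204.30740356445312), 74.71446990966797)
15 60 314 [590.6  73.5  23. ] [573.9 -48.2  17.2] [644.6 100.9  55.9]
60 120 227 [588.8  78.9  91.1] [575.9  68.9  64.2] [592.9  96.1 116.4]
120 170 198 [588.8  80.1 144.8] [579.3  69.5 122.3] [592.3  96.1 167.4]
170 200 174 [588.6  75.2 189. ] [577.3  -9.6 171.8] [592.5  94.5 198.8]
200 220 164 [584.5  65.8 212.7] [569.7 -19.1 202. ] [595.3  92.8 219.4]
220 245 575 [573.9  39.7 232.9] [559.9 -15.2 221.7] [593.9  94.1 242.2]
245 280 235 [543.4   1.4 259.6] [528.7 -11.2 246.2] [562.2  16.1 277.4]
280 300 130 [515.7   7.2 293.7] [506.7 -11.9 281.6] [531.8  29.7 299.4]
300 330 128 [507.   10.2 306.4] [499.8 -10.9 300.4] [514.5  32.2 311.4]
side table z nan
3335 9.294806631178744 [ 453.17648282 -121.38974515] [695.81739535 129.96761559]
((575.8985595703125, -3.28216552734375), (234.60958862304688, 205.633056640625), 76.62303161621094)
15 60 335 [583.8  95.1  22.3] [557.6   6.9  16.8] [641.1 107.5  54.8]
60 120 220 [575.9  98.7  89.6] [562.   89.8  63. ] [591.3 102.2 116.6]
120 170 198 [575.7  98.4 146.1] [562.1  91.3 122.6] [590.2 101.8 167.2]
170 200 142 [577.7  98.1 188.2] [562.3  -4.5 172.2] [589.6 102.2 197.3]
200 220 114 [575.   99.9 213. ] [550.5   7.5 201.1] [591.  105.3 219.6]
220 245 480 [567.3  66.2 235.1] [536.4   6.1 222.5] [588.5 104.9 242.2]
245 280 197 [539.   15.  258.9] [516.2  -4.2 246.2] [560.1  21.5 277.7]
280 300 67 [521.5  13.7 286.6] [508.8  -2.8 281.8] [530.7  37.7 299. ]
300 330 108 [503.5  21.8 308.6] [492.8  -3.  301. ] [512.6  38.2 312.5]
```

```bash
python3 - <<'E'
import cv2
a=cv2.imread('pics/scene0.png')[135:310,215:345]; b=cv2.imread('pics/side0.png')[150:310,225:355]
a=cv2.resize(a,None,fx=3,fy=3,interpolation=2);b=cv2.resize(b,None,fx=3,fy=3,interpolation=2)
import numpy as np
o=np.zeros((525,790,3),np.uint8);o[:525,:390]=a;o[:480,395:785]=b
cv2.imwrite('pics/crop0.png',o)
E
```

```text
(no output)
```

View pics/crop0.png

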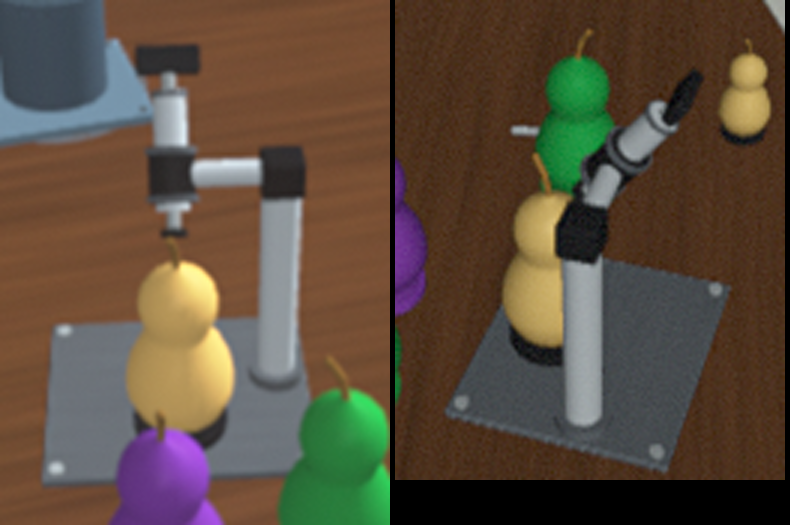

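```bash
cat > fit.py <<'E'
from cloud import *
from scipy.optimize import least_squares
u=np.array([-.5736,0,.8192]); S=np.array([-18.5,0,223.6])
def cyl(P,a,b,r):
    d=(b-a)/np.linalg.norm(b-a); L=np.linalg.norm(b-a); t=(P-a)@d
    rad=np.linalg.norm(P-a-np.outer(t,d),axis=1)-r; ax=np.maximum(-t,t-L)
    return np.where((rad<=0)|(ax<=0),np.maximum(rad,ax),np.hypot(rad,ax))
def box(P,c,h,R=np.eye(3)):
    q=abs((P-c)@R)-h
    return np.linalg.norm(np.maximum(q,0),axis=1)+np.minimum(q.max(1),0)
def sdf(P):
    xh=np.array([.8192,0,.5736]); R=np.stack([xh,[0,1,0],u],1)
    g=S+107*u
    D=[box(P,np.array([0,0,4.]),np.array([100,115,4.])),cyl(P,np.array([-18.5,88,8.]),np.array([-18.5,88,230.]),16),
      cyl(P,S,np.array([-18.5,88,223.6]),10),cyl(P,S-22.5*u,S+22.5*u,19),cyl(P,g-127*u,g-24*u,13),
      cyl(P,g-30*u,g,5.5),box(P,g,np.array([6,26,12.]),R)]
    return np.min(D,0)
def pts(n,f):
    W,p=cloud(n,f); pr=p.astype(int); sat=pr.max(-1)-pr.min(-1)
    v,uu=np.mgrid[0:420,0:560]
    m=(sat<30)&(uu>200)&(uu<350)&(v>130)&(v<312)&(W[...,2]>4)
    return W[m]
def tostand(q,P):
    c,s=np.cos(q[2]),np.sin(q[2]); X=P-[q[0],q[1],q[3]]
    return np.stack([X[:,0]*c+X[:,1]*s,-X[:,0]*s+X[:,1]*c,X[:,2]],1)
if __name__=='__main__':
    A=pts('scene','scene0');B=pts('side','side0')
    for nm,P in(('scene',A),('side',B),('both',np.r_[A,B])):
        q=np.array([576,-3,-.234,0.])
        for g in(25,10,6):
            d=abs(sdf(tostand(q,P))); Q=P[d<g]
            r=least_squares(lambda q:sdf(tostand(q,Q)),q,loss='soft_l1',f_scale=2,x_scale=[1,1,.01,1]); q=r.x
        d=sdf(tostand(q,Q));print(nm,q[:2].round(2),np.degrees(q[2]).round(2),q[3].round(2),len(Q),abs(d).mean())
        c,s=np.cos(q[2]),np.sin(q[2]); R=np.array([[c,-s,0],[s,c,0],[0,0,1]])
        g=R@(S+107*u)+[q[0],q[1],q[3]]; print(' grip',g.round(1),'handle res',np.median(d[tostand(q,Q)[:,2]>290]))
E
python3 fit.py
```

```text
scene [573.16  -5.  ] -13.68 1.77 4323 1.3360412053689135
 grip [495.5  13.9 313. ] handle res 1.130069547330442
side [573.8   -4.39] -13.71 1.51 4665 1.4263764949657374
 grip [496.2  14.5 312.8] handle res -1.2618091712145247
both [573.45  -4.59] -13.68 1.63 8987 1.393404475114245
 grip [495.8  14.3 312.9] handle res 0.21965856213210522
```

```bash
cat > tgt.py <<'E'
from h import *
from scipy.spatial.transform import Rotation as Rt
yaw=np.radians(-13.7); Rs=Rt.from_euler('z',yaw).as_matrix()
U=Rs@[-.5736,0,.8192]; XH=Rs@[.8192,0,.5736]
G=np.array([495.9,14.2,312.])
def tool(tw):
    y=Rt.from_rotvec(U*tw).apply(XH); z=-U; return np.stack([np.cross(y,z),y,z],1)
def rel(pos,R,s=None):
    s=s or get_state(); d=(np.array(pos)-s['tool_pos'])/200; w=Rt.from_matrix(R@np.array(s['orientation']).T).as_rotvec()/(2*np.pi)
    return d.round(4),w.round(5)
E
python3 - <<'E'
from tgt import *
print(U,XH)
print(rel(G+80*U,tool(0)), G+80*U)
E
```

```text
[-0.55728058  0.13585036  0.8192    ] [ 0.79589304 -0.19401781  0.5736    ]
(array([ 1.3636, -2.4756,  0.7312]), array([ 0.05106, -0.09337, -0.22747])) [451.31755398  25.06802885 377.536     ]
```

```bash
python3 -m handwheel '[[0.1,-0.19,0.14,0.005,-0.009,-0.022,0],[0.25,-0.45,0.32,0.011,-0.02,-0.05,0],[0.38,-0.7,0.5,0.018,-0.033,-0.08,0],[0.5,-0.95,0.7,0.0255,-0.0467,-0.1137,0],[0.5,-0.95,0.7,0.0255,-0.0467,-0.1137,0]]'; python3 - <<'E'
from tgt import *
s=get_state(); print(s['qpos'].round(1),rel(G+80*U,tool(0),s))
E
```

```text
time_s: 1.62
tool_pos: [279.4, 328.5, 374.5]
orientation: [[-0.471, 0.82, 0.324], [0.874, 0.484, 0.047], [-0.118, 0.305, -0.945]]
force: [-0.4, 0.6, -0.6]
finger_gap: 85.5
[ 43.9 -10.1  97.2 -11.3  77.4  15.4] (array([ 0.8594, -1.5171,  0.0152]), array([ 0.02515, -0.04564, -0.11294]))
```

```bash
python3 -m handwheel '[[0.13,-0.25,0.02,0.006,-0.012,-0.03,0],[0.26,-0.48,0.03,0.012,-0.023,-0.056,0],[0.4,-0.72,0.04,0.018,-0.034,-0.085,0],[0.5,-0.92,0.04,0.025,-0.0456,-0.113,0],[0.5,-0.92,0.04,0.025,-0.0456,-0.113,0]]'; python3 - <<'E'
from tgt import *
s=get_state(); print(s['qpos'].round(1),rel(G+80*U,tool(0),s))
E
```

```text
time_s: 2.25
tool_pos: [378.7, 143.7, 379.0]
orientation: [[0.238, 0.799, 0.552], [0.971, -0.194, -0.138], [-0.003, 0.569, -0.822]]
force: [-0.1, 0.2, -0.2]
finger_gap: 85.7
[ 21.8 -20.3 109.3 -21.9  63.5  40.6] (array([ 0.3632, -0.5934, -0.0075]), array([ 0.00026, -0.001  ,  0.00025]))
```

```bash
python3 -m handwheel '[[0.15,-0.25,0,0,0,0,0],[0.3,-0.48,0,0,0,0,0],[0.363,-0.593,-0.007,0,-0.001,0,0],[0.363,-0.593,-0.007,0,-0.001,0,0]]'; python3 - <<'E'
from tgt import *
s=get_state(); print(s['qpos'].round(1),rel(G+80*U,tool(0),s))
p,d=snap('wrist','w1'); c=get_calibration('wrist'); print(c)
for l in('grip','sleeve'): print(l,[(round(m['p'],2),np.round(np.array(m['location'])*[560,420],1).tolist()) for m in mark_of('wrist',l)])
E
```

```text
time_s: 2.75
tool_pos: [451.4, 25.6, 377.6]
orientation: [[0.237, 0.797, 0.556], [0.972, -0.193, -0.137], [-0.002, 0.572, -0.82]]
force: [0.7, 0.5, -1.1]
finger_gap: 85.3
[ -8.5 -20.4 109.6  -3.7  56.    6.3] (array([-0.0002, -0.0025, -0.0002]), array([ 2.2e-04, -2.8e-04, -2.0e-05]))
{'fx': 328.9873860345821, 'fy': 328.9873860345821, 'cx': 279.87916626948333, 'cy': 219.95165238206536, 'mount': array([[ 3.28444559e-05, -9.62221408e-01, -2.72268178e-01,
         6.91045764e+01],
       [ 9.99999765e-01, -1.55014739e-04,  6.68469413e-04,
        -6.90160403e-01],
       [-6.85421160e-04, -2.72268136e-01,  9.62221176e-01,
        -1.41873474e+02],
       [ 0.00000000e+00,  0.00000000e+00,  0.00000000e+00,
         1.00000000e+00]])}
grip [(0.76, [278.0, 221.4])]
sleeve []
```

View pics/w1.png

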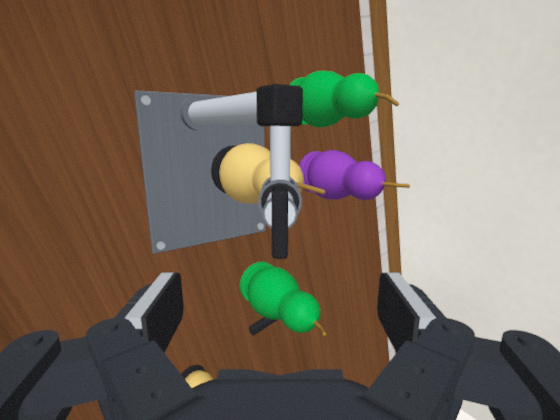

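```bash
python3 - <<'E'
from tgt import *
z=np.load('pics/w1.npz');d=z['d'];p=z['p'].astype(int)
s=get_state();R=np.array(s['orientation']);t=s['tool_pos'];M=get_calibration('wrist')['mount']
T=np.eye(4);T[:3,:3]=R;T[:3,3]=t
v,u=np.mgrid[0:420,0:560]
m=(p.max(-1)<70)&(u>265)&(u<295)&(v>180)&(v<262)&(d>0)
m&=(d<np.percentile(d[m],10)+40)
P=np.array([deproj('wrist',a,b,d[b,a],T@M) for b,a in zip(*np.where(m))])
H=np.stack([XH,Rs@[0,1,0],U],1)
q=(P-G)@H
print(m.sum(),np.percentile(q,[3,50,97],axis=0).round(1))
top=abs(q[:,2]-np.percentile(q[:,2],90))<5
print(np.percentile(q[top],[2,50,98],axis=0).round(1))
E
```

```text
1129 [[ -7.1 -19.4 -14.4]
 [ -2.    6.5  -3.9]
 [  3.6  29.5  -2.6]]
[[ -7.1 -20.4  -6.3]
 [ -2.    4.9  -3.9]
 [  3.8  28.8  -2.5]]
```

```bash
python3 - <<'E'
from tgt import *
z=np.load('pics/w1.npz');d=z['d']
s=get_state();R=np.array(s['orientation']);t=s['tool_pos'];M=get_calibration('wrist')['mount']
T=np.eye(4);T[:3,:3]=R;T[:3,3]=t
for nm,a,b in(('plate',175,165),('plate2',170,220),('table',100,150),('head',280,105),('handle',280,222),('handle up',280,200),('handle lo',280,250),('gourd top',280,180),('screw1',146,100),('screw2',161,245),('screw3',261,227)):
    dd=d[b-1:b+2,a-1:a+2]; print(nm,np.median(dd),deproj('wrist',a,b,np.median(dd),T@M).round(1))
C=np.linalg.inv(T@M)
c=get_calibration('wrist')
for nm,P in(('grip',G),('griptop',G+12*U),('postheadtop',Rs@[-18.5,88,239]+[573.4,-4.6,0]),('plate corner -100,-115',Rs@[-100,-115,8]+[573.4,-4.6,0]),('corner 100,115',Rs@[100,115,8]+[573.4,-4.6,0])):
    X=C@np.r_[P,1]; print(nm,X[:3].round(1),(c['fx']*X[0]/X[2]+c['cx']).round(1),(c['fy']*X[1]/X[2]+c['cy']).round(1))
E
```

```text
plate 482.91968 [523.3  26.    6.8]
plate2 496.8785 [490.1 -49.9   7.1]
table 430.05478 [437.6  71.8  -0.5]
head 295.02194 [565.6  91.1 238.2]
handle 235.5246 [498.2  20.5 308.5]
handle up 231.0492 [501.9  36.2 308.6]
handle lo 241.94777 [493.5  -0.6 308.1]
gourd top 310.53802 [548.4  26.2 240.7]
screw1 438.8167 [512.5 119.4   9.7]
screw2 494.441 [464.8 -80.3  10.2]
screw3 592.67175 [ 635.9 -123.9   10.1]
grip [  1.4   8.8 234.2] 281.9 232.3
griptop [  1.4  12.  222.6] 282.0 237.7
postheadtop [  10.2 -101.7  301.7] 291.0 109.1
plate corner -100,-115 [-190.1   54.1  493.6] 153.1 256.0
corner 100,115 [ -25.1 -197.5  542. ] 264.7 100.1
```

```bash
python3 - <<'E'
import fit
from fit import *
xh=np.array([.8192,0,.5736]); Rh=np.stack([xh,[0,1,0],u],1)
def sdf2(P,sl):
    g=S+(107-sl)*u
    D=[box(P,np.array([0,0,4.]),np.array([100,115,4.])),cyl(P,np.array([-18.5,88,8.]),np.array([-18.5,88,230.]),16),
      box(P,np.array([-18.5,88,221.]),np.array([18,18,18.])),
      cyl(P,S,np.array([-18.5,88,223.6]),10),cyl(P,S-22.5*u,S+22.5*u,19),cyl(P,g-114*u,g-24*u,13),
      cyl(P,g-30*u,g,5.5),box(P,g,np.array([6,26,12.]),Rh)]
    return np.min(D,0)
A=pts('scene','scene0');B=pts('side','side0')
from tgt import *
z=np.load('pics/w1.npz');d=z['d'];p=z['p'].astype(int);s=get_state();T=np.eye(4);T[:3,:3]=s['orientation'];T[:3,3]=s['tool_pos'];T=T@get_calibration('wrist')['mount'];c=get_calibration('wrist')
v,uu=np.mgrid[0:420,0:560];X=np.stack([(uu-c['cx'])/c['fx']*d,(v-c['cy'])/c['fy']*d,d],-1);W=X@T[:3,:3].T+T[:3,3]
m=(p.max(-1)-p.min(-1)<30)&(d>0)&(v<262)&(uu>125)&(uu<305)&(W[...,2]>4); C=W[m]
for nm,P in(('scene',A),('side',B),('wrist',C),('all',np.r_[A,B,C])):
    q=np.array([573.5,-4,-.238,0.,12])
    for g in(20,10,6):
        dd=abs(sdf2(tostand(q,P),q[4])); Q=P[dd<g]
        q=least_squares(lambda q:sdf2(tostand(q,Q),q[4]),q,loss='soft_l1',f_scale=2,x_scale=[1,1,.01,1,1]).x
    t=tostand(q,Q);dd=sdf2(t,q[4]);c_,s_=np.cos(q[2]),np.sin(q[2]);R=np.array([[c_,-s_,0],[s_,c_,0],[0,0,1]])
    print(nm,q.round(2),np.degrees(q[2]).round(2),len(Q),abs(dd).mean(),'grip',(R@(S+(107-q[4])*u)+[q[0],q[1],q[3]]).round(1))
    hp=tostand(q,P);rel_=(hp-S)@u; hm=(rel_>85)&(np.linalg.norm(hp-S-np.outer(rel_,u),axis=1)<35)
    print('   handle pts along axis from sleeve',np.percentile(rel_[hm],[50,90,98]).round(1),'y',np.percentile(hp[hm][:,1],[2,98]).round(1),'xh',np.percentile((hp[hm]-S)@xh,[2,50,98]).round(1))
E
```

```text
scene [ 5.7292e+02 -4.8900e+00 -2.3000e-01  1.7500e+00  1.4660e+01] -13.46 4463 1.199856336826382 grip [503.4  11.7 301. ]
   handle pts along axis from sleeve [ 93.4 100.  101.3] y [-23.9  23.8] xh [ 2.3  5.9 10. ]
side [ 5.7375e+02 -4.7500e+00 -2.4000e-01  1.4500e+00  1.5580e+01] -13.92 4816 1.2652874354530208 grip [504.9  12.3 299.9]
   handle pts along axis from sleeve [101.5 104.2 105.2] y [-19.6  27.8] xh [-5.5  2.3  6.2]
wrist [ 5.7331e+02 -3.8000e-01 -2.4000e-01 -8.7000e-01  1.5090e+01] -13.51 20068 0.6926113738236196 grip [504.1  16.3 298. ]
   handle pts along axis from sleeve [103.7 104.7 105.1] y [-24.2  25.6] xh [-5.9 -0.1  5.7]
all [ 5.735e+02 -2.530e+00 -2.300e-01 -3.100e-01  1.512e+01] -13.34 29309 1.2194161579772398 grip [504.2  13.9 298.6]
   handle pts along axis from sleeve [103.4 104.6 105.2] y [-22.5  27.8] xh [-6.7  0.4  8.7]
```

```bash
python3 - <<'E'
from cloud import *
from tgt import *
from scipy.optimize import least_squares
res={}
def getw():
    z=np.load('pics/w1.npz');d=z['d'];s=get_state();T=np.eye(4);T[:3,:3]=s['orientation'];T[:3,3]=s['tool_pos'];T=T@get_calibration('wrist')['mount'];c=get_calibration('wrist')
    v,uu=np.mgrid[0:420,0:560];X=np.stack([(uu-c['cx'])/c['fx']*d,(v-c['cy'])/c['fy']*d,d],-1);return X@T[:3,:3].T+T[:3,3],z['p']
O=np.array([573.5,-3.,0]);S=Rs@[-18.5,0,223.6]+O
L=[]
for n in('scene','side','wrist'):
    W,p=getw() if n=='wrist' else cloud(n,n+'0')
    p=p.astype(int); col=(p[...,0]>p[...,2]+50)&(p[...,1]>90)&(p[...,0]>150)
    near=(np.linalg.norm(W[...,:2]-(Rs@[40,0,0]+O)[:2],axis=-1)<55)&(W[...,2]>15)&(W[...,2]<180)&col
    P=W[near]
    print(n,len(P),np.percentile(P,[1,99],axis=0).round(0).tolist())
    def res(q,P):
        a=np.linalg.norm(P-q,axis=1)-32; b=np.linalg.norm(P-q+[0,0,132-54],axis=1)-45  # guess lower
        return a
    Q=P[P[:,2]>115]; Q=Q[Q[:,2]<165]; L.append(Q)
    r=least_squares(res,Rs@[40,0,140]+O,args=(Q,),loss='soft_l1',f_scale=1)
    print(r.x.round(1),abs(r.fun).mean(),len(Q))
    c=r.x
    v=c-S;t=v@-U;off=np.linalg.norm(v+t*U);print(' along',t.round(1),'off',off.round(1),'contact',(t-np.sqrt(max(0,32**2-off**2))).round(1),'stand-frame',((c-O)@Rs).round(1))
E
```

```text
scene 1434 [[604.0, -55.0, 41.0], [655.0, 23.0, 174.0]]
[610.8 -13.2 139.7] 1.132085381448331 436
 along 101.5 off 1.7 contact 69.5 stand-frame [ 38.6  -1.1 139.7]
side 641 [[600.0, -10.0, 43.0], [643.0, 32.0, 175.0]]
[611.5 -12.7 139.2] 1.3546457399112162 183
 along 102.2 off 1.2 contact 70.3 stand-frame [ 39.3  -0.4 139.2]
wrist 2308 [[567.0, -25.0, 53.0], [632.0, 35.0, 171.0]]
[611.4  -8.3 137.8] 0.5061232241195499 450
 along 102.7 off 4.8 contact 71.1 stand-frame [ 38.1   3.9 137.8]
```

```bash
sed -i 's/^G=.*/G=np.array([504.3,13.8,299.3])/; s/-13.7/-13.6/' tgt.py; python3 - <<'E'
from tgt import *
print(U,rel(G+25*U,tool(0)),rel(G-19*U,tool(0)))
E
```

```text
[-0.55751683  0.13487752  0.8192    ] (array([ 0.198 , -0.0553, -0.2908]), array([ 0.00023, -0.00019, -0.00058])) (array([ 0.3207, -0.085 , -0.471 ]), array([ 0.00023, -0.00019, -0.00058]))
```

```bash
python3 -m handwheel '[[0.1,-0.03,-0.145,0,0,0,0],[0.198,-0.055,-0.29,0,0,-0.0006,0],[0.26,-0.07,-0.38,0,0,-0.0006,0],[0.321,-0.085,-0.471,0,0,-0.0006,0],[0.321,-0.085,-0.471,0,0,-0.0006,0]]' 60; python3 - <<'E'
from tgt import *
s=get_state(); print(s['qpos'].round(1),rel(G-19*U,tool(0),s),s['force'])
snap('wrist','w2');snap('scene','s2')
E
```

```text
time_s: 3.52
tool_pos: [514.6, 12.3, 282.0]
orientation: [[0.233, 0.799, 0.554], [0.972, -0.19, -0.135], [-0.002, 0.57, -0.822]]
force: [-0.2, -0.3, -0.2]
finger_gap: 85.3
[ -9.3  -9.5 115.6  -3.9  39.3   6.3] (array([ 0.0013, -0.0053,  0.0084]), array([ 0.00017, -0.00072, -0.00034])) [-0.15052516 -0.31573409 -0.21222867]
```

View pics/w2.png

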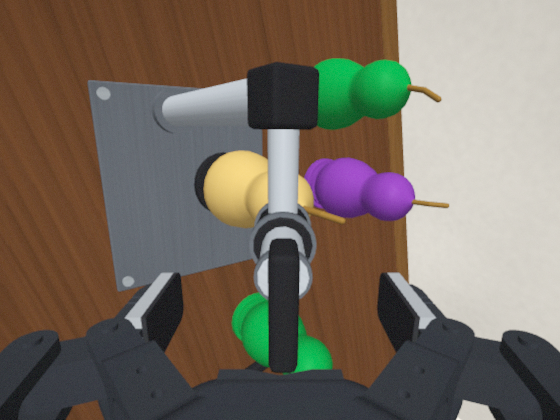

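```bash
python3 - <<'E'
from tgt import *
z=np.load('pics/w2.npz');d=z['d'];p=z['p'].astype(int);M=get_calibration('wrist')['mount']
v,u=np.mgrid[0:420,0:560]
m=(p.max(-1)<75)&(u>262)&(u<305)&(v>240)&(v<365)&(d>0)&(d<200)
P=np.array([deproj('wrist',a,b,d[b,a],M) for b,a in zip(*np.where(m))])
print(m.sum(),np.percentile(P,[1,5,50,95,99],axis=0).round(1))
E
```

```text
Traceback (most recent call last):
  File "h.py", line 6, in deproj
    c=get_calibration(n)
ValueError: time passes only in moves, steps and waits
```

```bash
python3 - <<'E'
from tgt import *
z=np.load('pics/w2.npz');d=z['d'];p=z['p'].astype(int);c=get_calibration('wrist');M=c['mount']
v,u=np.mgrid[0:420,0:560]
m=(p.max(-1)<75)&(u>262)&(u<305)&(v>240)&(v<365)&(d>0)&(d<200)
X=np.stack([(u-c['cx'])/c['fx']*d,(v-c['cy'])/c['fy']*d,d],-1)[m]
P=X@M[:3,:3].T+M[:3,3]
print(m.sum(),np.percentile(P,[1,5,50,95,99],axis=0).round(1))
P=P[P[:,2]<-20];print(np.percentile(P,[1,5,50,95,99],axis=0).round(1)); print(get_state()['time_s'])
E
```

```text
3598 [[-22.2  -4.9 -31.8]
 [-19.8  -4.4 -31.4]
 [  5.3   0.6 -30.3]
 [ 23.9   5.7 -21.1]
 [ 24.3   6.3 -14.9]]
[[-22.3  -4.9 -31.8]
 [-19.9  -4.4 -31.4]
 [  4.2   0.6 -30.3]
 [ 23.7   5.7 -26.4]
 [ 24.2   6.3 -21.4]]
3.625
```

```bash
python3 -m handwheel '[[0,0,0,0,0,0,1],[0,0,0,0,0,0,1],[0,0,0,0,0,0,1],[0,0,0,0,0,0,1],[0,0,0,0,0,0,1],[0,0,0,0,0,0,1]]' 60; python3 - <<'E'
from tgt import *
s=get_state(); print(rel(G-19*U,tool(0),s),s['force'],s['moment'])
print('U*70deg', U*70/360)
E
```

```text
time_s: 4.38
tool_pos: [514.6, 10.7, 283.3]
orientation: [[0.236, 0.798, 0.555], [0.972, -0.192, -0.136], [-0.002, 0.572, -0.82]]
force: [-6.6, 0.1, 2.1]
finger_gap: 11.3
(array([0.0016, 0.0027, 0.002 ]), array([ 0.00023, -0.0004 ,  0.00011])) [-6.6238351   0.14395865  2.13672468] [ 0.15207423  0.50909074 -0.08375044]
U*70deg [-0.10840605  0.02622618  0.15928889]
```

```bash
python3 -m handwheel '[[0,0,0,-0.012,0.0029,0.0176,1],[0,0,0,-0.024,0.0058,0.0353,1],[0,0,0,-0.036,0.0087,0.0529,1],[0,0,0,-0.048,0.0116,0.0705,1],[0,0,0,-0.06,0.0145,0.0881,1],[0,0,0,-0.072,0.0174,0.1058,1],[0,0,0,-0.084,0.0203,0.1234,1],[0,0,0,-0.096,0.0232,0.141,1],[0,0,0,-0.096,0.0232,0.141,1],[0,0,0,-0.096,0.0232,0.141,1]]'; python3 - <<'E'
from tgt import *
s=get_state(); print(s['force'],s['moment'],s['qpos'].round(1))
R=np.array(s['orientation']);print('twist',np.degrees(Rt.from_matrix(R@tool(0).T).as_rotvec()@U))
snap('scene','s3');snap('side','d3')
import cv2
a=cv2.imread('pics/s3.png')[125:300,215:345]; b=cv2.imread('pics/d3.png')[140:300,225:355]
a=cv2.resize(a,None,fx=3,fy=3,interpolation=2);b=cv2.resize(b,None,fx=3,fy=3,interpolation=2)
o=np.zeros((525,790,3),np.uint8);o[:525,:390]=a;o[:480,395:785]=b
cv2.imwrite('pics/crop3.png',o)
E
```

```text
time_s: 5.62
tool_pos: [514.9, 10.5, 283.1]
orientation: [[-0.591, 0.584, 0.557], [0.628, 0.766, -0.137], [-0.507, 0.269, -0.819]]
force: [-2.5, 0.1, -0.9]
finger_gap: 11.1
[-2.47638857  0.14845285 -0.93589319] [-0.04764998  0.7460749  -0.1295232 ] [ -9.6  -9.6 115.6  -3.9  39.1 -55.6]
twist 61.87023284250232
```

View pics/crop3.png

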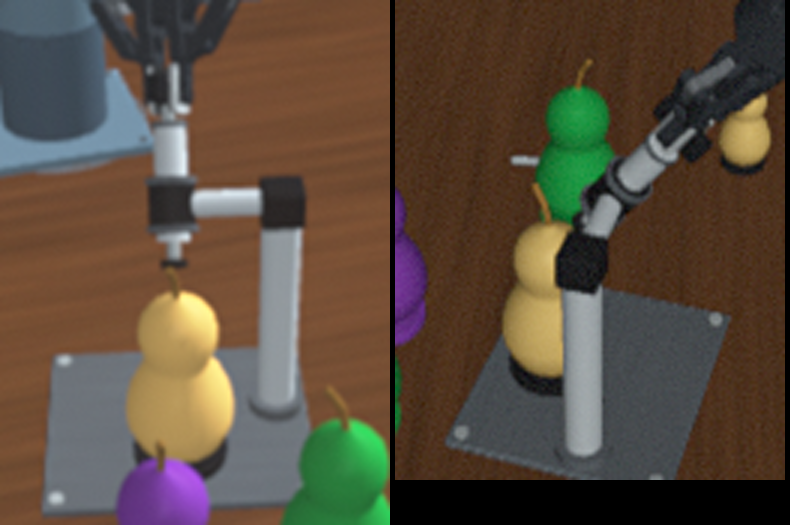

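```bash
python3 -m handwheel '[[0.0112,-0.0027,-0.0164,0,0,0,1],[0.0223,-0.0054,-0.0328,0,0,0,1],[0.0335,-0.0081,-0.0491,0,0,0,1],[0.0446,-0.0108,-0.0655,0,0,0,1],[0.0446,-0.0108,-0.0655,0,0,0,1],[0.0446,-0.0108,-0.0655,0,0,0,1]]'; cat > chk.py <<'E'
from tgt import *
import sys
f=sys.argv[1]
s=get_state(); print('F along U',s['force']@U,s['force'].round(1),'slide est',15.1+((np.array([514.6,10.7,283.3])-s['tool_pos'])@U).round(2))
R=np.array(s['orientation']);print('twist',np.degrees(Rt.from_matrix(R@tool(0).T).as_rotvec()@U))
snap('scene','s'+f);snap('side','d'+f)
a=cv2.imread(f'pics/s{f}.png')[165:295,235:335]; b=cv2.imread(f'pics/d{f}.png')[180:290,240:340]
a=cv2.resize(a,None,fx=4,fy=4,interpolation=2);b=cv2.resize(b,None,fx=4,fy=4,interpolation=2)
o=np.zeros((520,800,3),np.uint8);o[:520,:400]=a;o[:440,400:]=b
cv2.imwrite(f'pics/crop{f}.png',o)
E
python3 chk.py 4
```

```text
time_s: 6.48
tool_pos: [524.1, 8.4, 270.0]
orientation: [[-0.592, 0.582, 0.557], [0.626, 0.768, -0.137], [-0.507, 0.268, -0.819]]
force: [-1.8, -2.8, -5.6]
finger_gap: 11.0
F along U -3.9490318484523135 [-1.8 -2.8 -5.6] slide est 31.630000000000003
twist 62.01653148133281
```

View pics/crop4.png

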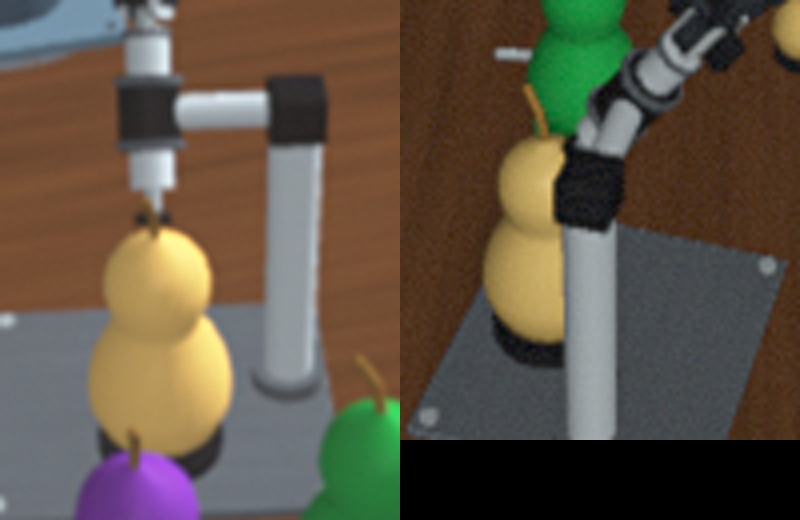

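```bash
cat > st.py <<'E'
from tgt import *
s=get_state(); print('FU',(s['force']@U).round(2),s['force'].round(1),'slide',15.1+((np.array([514.6,10.7,283.3])-s['tool_pos'])@U).round(2))
E
python3 st.py
for i in 1; do python3 -m handwheel '[[0.0056,-0.0013,-0.0082,0,0,0,1],[0.0056,-0.0013,-0.0082,0,0,0,1],[0.0056,-0.0013,-0.0082,0,0,0,1]]' >/dev/null; python3 st.py; done
python3 -m handwheel '[[0.0056,-0.0013,-0.0082,0,0,0,1],[0.0056,-0.0013,-0.0082,0,0,0,1],[0.0056,-0.0013,-0.0082,0,0,0,1]]' >/dev/null; python3 st.py
python3 -m handwheel '[[0.0056,-0.0013,-0.0082,0,0,0,1],[0.0056,-0.0013,-0.0082,0,0,0,1],[0.0056,-0.0013,-0.0082,0,0,0,1]]' >/dev/null; python3 st.py
python3 chk.py 5
```

```text
FU -3.74 [-2.4 -3.1 -5.7] slide 31.46
FU -3.07 [-3.2 -2.6 -5.5] slide 33.32
FU -0.92 [-4.  -1.1 -3.7] slide 35.25
FU -1.19 [-4.6 -1.4 -4.3] slide 37.18
F along U -1.192060290366002 [-4.6 -1.4 -4.3] slide est 37.18
twist 62.023753839461484
```

View pics/crop5.png

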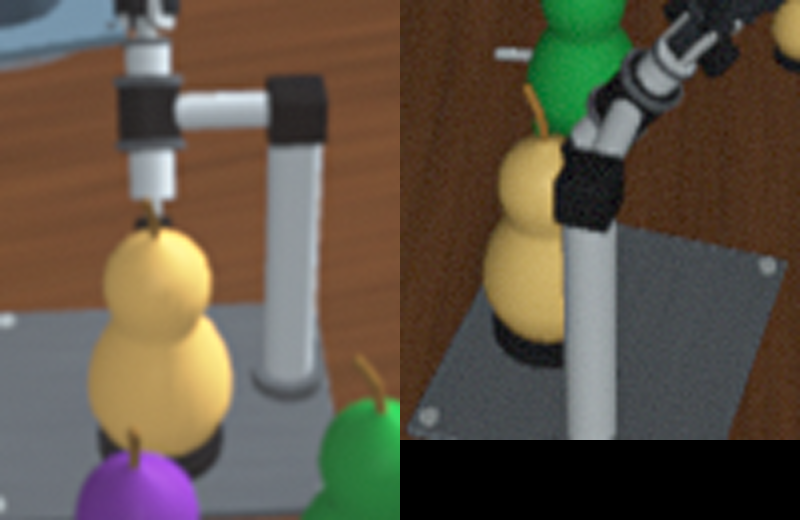

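```bash

python3 -m handwheel '[[0.005,-0.0012,-0.0072,0,0,0,1],[0.0098,-0.0024,-0.0143,0,0,0,1],[0.0098,-0.0024,-0.0143,0,0,0,1],[0.0098,-0.0024,-0.0143,0,0,0,1],[0.0098,-0.0024,-0.0143,0,0,0,1]]' >/dev/null; python3 st.py
python3 chk.py 6
python3 - <<'E'
import numpy as np,cv2
def strip(f):
    im=cv2.imread(f'pics/{f}.png').astype(float).mean(-1)
    return im[205:235,270:276].mean(1).round(0).astype(int)
for f in('scene0','s3','s4','s5','s6'): print(f,strip(f).tolist())
E
```

```text
FU 0.8 [-6.1 -2.4 -2.8] slide 40.57
F along U 0.7996366951574272 [-6.1 -2.4 -2.8] slide est 40.57
twist 62.02448507695463
scene0 [153, 139, 136, 135, 133, 117, 82, 49, 50, 74, 86, 84, 81, 81, 81, 81, 86, 110, 139, 156, 164, 166, 166, 165, 164, 163, 161, 160, 158, 156]
s3 [160, 140, 135, 135, 134, 122, 90, 52, 49, 70, 83, 83, 81, 81, 81, 81, 86, 110, 138, 156, 164, 167, 166, 165, 164, 163, 162, 160, 158, 156]
s4 [182, 181, 181, 180, 181, 180, 170, 152, 139, 134, 127, 116, 99, 77, 62, 62, 79, 111, 139, 156, 165, 166, 166, 165, 164, 163, 162, 160, 158, 156]
s5 [182, 181, 180, 180, 180, 180, 180, 181, 179, 160, 131, 115, 108, 95, 75, 61, 68, 103, 136, 156, 165, 166, 166, 165, 164, 163, 161, 160, 158, 156]
s6 [182, 181, 180, 180, 180, 180, 180, 180, 179, 169, 144, 119, 107, 97, 79, 63, 68, 102, 136, 156, 164, 166, 166, 165, 164, 163, 162, 160, 158, 156]
```

View pics/crop6.png

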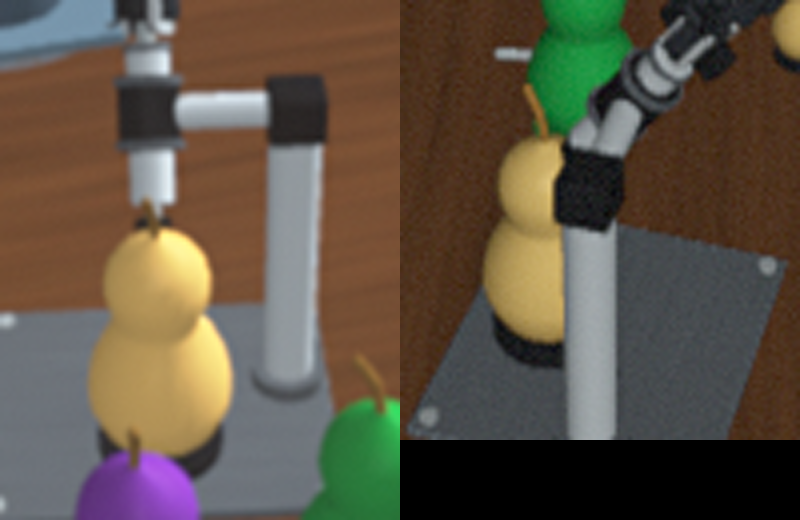

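```bash
python3 - <<'E'
import numpy as np,cv2
for cols in((268,270),(276,278)):
  for f in('s3','s4','s5','s6'):
    im=cv2.imread(f'pics/{f}.png').astype(float).mean(-1)
    print(cols,f,im[200:232,cols[0]:cols[1]].mean(1).round(0).astype(int).tolist())
L=[]
for f in('s3','s4','s5','s6'):
    L.append(cv2.resize(cv2.imread(f'pics/{f}.png')[195:235,260:285],None,fx=8,fy=8,interpolation=cv2.INTER_CUBIC))
cv2.imwrite('pics/z6.png',np.hstack(L))
E
```

```text
(268, 270) s3 [68, 78, 93, 125, 143, 123, 92, 82, 82, 80, 78, 69, 55, 57, 68, 78, 81, 80, 80, 81, 82, 80, 90, 120, 144, 146, 140, 137, 136, 137, 138, 140]
(268, 270) s4 [67, 78, 92, 122, 144, 146, 145, 145, 144, 143, 144, 138, 117, 90, 83, 81, 80, 77, 68, 58, 59, 71, 90, 120, 144, 146, 140, 138, 136, 137, 139, 139]
(268, 270) s5 [67, 78, 92, 122, 143, 146, 145, 144, 144, 143, 142, 143, 144, 141, 122, 94, 80, 79, 78, 71, 60, 58, 79, 119, 144, 147, 140, 137, 137, 137, 138, 140]
(268, 270) s6 [66, 78, 92, 122, 143, 146, 145, 144, 144, 143, 142, 143, 143, 144, 141, 130, 106, 83, 76, 71, 60, 58, 79, 119, 144, 146, 140, 138, 136, 137, 139, 140]
(276, 278) s3 [87, 104, 154, 206, 207, 156, 98, 78, 78, 81, 81, 71, 61, 62, 72, 80, 81, 81, 83, 82, 81, 93, 151, 206, 218, 218, 214, 208, 201, 195, 190, 186]
(276, 278) s4 [88, 104, 152, 207, 230, 230, 229, 229, 229, 231, 228, 196, 135, 90, 82, 82, 82, 78, 67, 57, 58, 86, 151, 206, 218, 218, 215, 208, 201, 196, 190, 186]
(276, 278) s5 [88, 103, 152, 207, 230, 230, 229, 228, 229, 229, 229, 229, 230, 220, 172, 104, 78, 83, 80, 68, 56, 75, 146, 205, 218, 219, 215, 208, 201, 196, 190, 186]
(276, 278) s6 [88, 104, 152, 207, 229, 230, 229, 228, 228, 228, 228, 228, 229, 230, 227, 184, 115, 83, 79, 68, 55, 74, 147, 206, 218, 218, 215, 208, 202, 195, 190, 186]
```

View pics/z6.png

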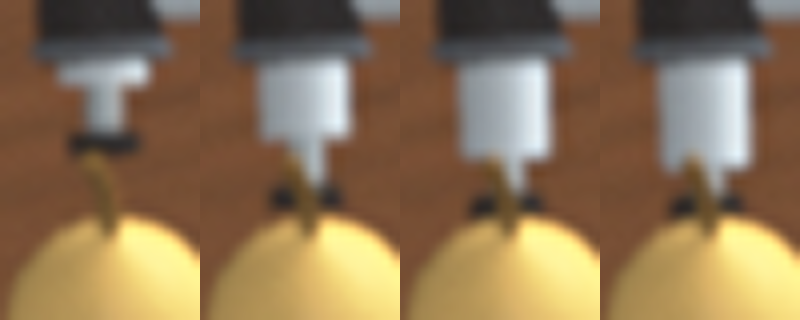

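```bash
python3 -m handwheel '[[0,0,0,0.012,-0.0029,-0.0176,1],[0,0,0,0.024,-0.0058,-0.0353,1],[0,0,0,0.036,-0.0087,-0.0529,1],[0,0,0,0.048,-0.0116,-0.0705,1],[0,0,0,0.06,-0.0145,-0.0881,1],[0,0,0,0.072,-0.0174,-0.1058,1],[0,0,0,0.084,-0.0203,-0.1234,1],[0,0,0,0.096,-0.0232,-0.141,1],[0,0,0,0.096,-0.0232,-0.141,1],[0,0,0,0.0975,-0.0236,-0.1432,1],[0,0,0,0.0975,-0.0236,-0.1432,1]]'; python3 st.py; python3 chk.py 7;  python3 -c "
from tgt import *
s=get_state();print('moment about U',s['moment']@U,s['moment'])"
```

```text
time_s: 9.9
tool_pos: [528.8, 7.6, 262.3]
orientation: [[0.248, 0.794, 0.556], [0.969, -0.208, -0.136], [0.007, 0.572, -0.82]]
force: [-8.3, 0.2, -3.0]
finger_gap: 11.3
FU 2.23 [-8.3  0.2 -3. ] slide 40.61
F along U 2.225133330620033 [-8.3  0.2 -3. ] slide est 40.61
twist -0.8643971462851938
moment about U 0.3638149016752139 [-0.26795638  1.43554322  0.02539332]
```

```bash
python3 -m handwheel '[[0,0,0,0,0,0,0.6],[0,0,0,0,0,0,0.3],[0,0,0,0,0,0,0],[0,0,0,0,0,0,0],[0,0,0,0,0,0,0]]'; python3 st.py; python3 chk.py 8; python3 - <<'E'
from h import *
snap('wrist','w8')
for cols in((268,270),(276,278)):
  for f in('s6','s7','s8'):
    im=cv2.imread(f'pics/{f}.png').astype(float).mean(-1)
    print(cols,f,im[208:226,cols[0]:cols[1]].mean(1).round(0).astype(int).tolist())
a=cv2.imread('pics/crop8.png'); w=cv2.resize(cv2.imread('pics/w8.png'),(390,292)); o=np.zeros((520,790,3),np.uint8);o[:,:400]=a[:,:400];o[:292,400:]=w;cv2.imwrite('pics/v8.png',o)
E
```

```text
time_s: 10.62
tool_pos: [529.9, 7.2, 263.1]
orientation: [[0.249, 0.792, 0.557], [0.968, -0.208, -0.137], [0.008, 0.574, -0.819]]
force: [-0.0, 0.4, -0.0]
finger_gap: 85.6
FU 0.05 [-0.   0.4 -0. ] slide 40.66
F along U 0.051766975237633614 [-0.   0.4 -0. ] slide est 40.66
twist -0.9318250741336165
(268, 270) s6 [144, 143, 142, 143, 143, 144, 141, 130, 106, 83, 76, 71, 60, 58, 79, 119, 144, 146]
(268, 270) s7 [147, 146, 146, 145, 145, 146, 144, 132, 107, 84, 77, 71, 60, 57, 79, 119, 144, 146]
(268, 270) s8 [147, 147, 146, 145, 146, 145, 144, 132, 107, 84, 77, 71, 60, 58, 79, 119, 144, 146]
(276, 278) s6 [228, 228, 228, 228, 229, 230, 227, 184, 115, 83, 79, 68, 55, 74, 147, 206, 218, 218]
(276, 278) s7 [225, 225, 225, 225, 226, 227, 223, 181, 114, 83, 79, 68, 54, 75, 146, 205, 218, 218]
(276, 278) s8 [224, 225, 225, 226, 226, 228, 223, 182, 115, 83, 79, 67, 56, 74, 146, 206, 218, 218]
```

View pics/v8.png

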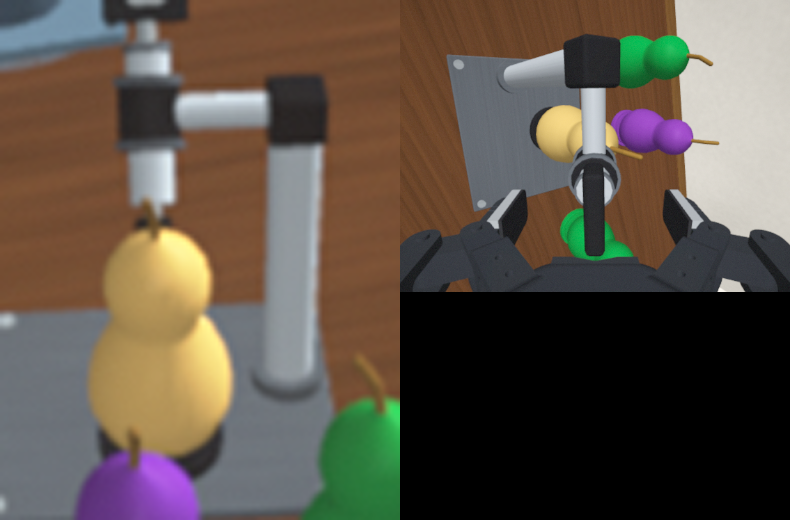

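```bash
python3 -m handwheel '[[-0.06,0.0145,0.088,0,0,0,0],[-0.125,0.03,0.184,0,0,0,0],[-0.251,0.0607,0.3686,0,0,0,0],[-0.4,0.1,0.58,0,0,0,0],[-0.4,0.1,0.58,0,0,0,0],[-0.4,0.1,0.58,0,0,0,0]]'; python3 chk.py 9; python3 - <<'E'
from h import *
for cols in((268,270),(276,278)):
  for f in('s6','s9'):
    im=cv2.imread(f'pics/{f}.png').astype(float).mean(-1)
    print(cols,f,im[208:226,cols[0]:cols[1]].mean(1).round(0).astype(int).tolist())
z=cv2.imread('pics/s9.png');y=cv2.imread('pics/scene0.png')
print(abs(z.astype(int)-y)[225:290,250:300].mean())
snap('wrist','w9')
a=cv2.imread('pics/s9.png')[120:300,130:410]; w=cv2.resize(cv2.imread('pics/w9.png'),(390,292)); a=cv2.resize(a,(400,257)); o=np.zeros((300,790,3),np.uint8);o[:257,:400]=a;o[:292,400:]=w;cv2.imwrite('pics/v9.png',o)
E
```

```text
time_s: 11.52
tool_pos: [449.5, 27.2, 378.5]
orientation: [[0.249, 0.793, 0.557], [0.968, -0.208, -0.137], [0.008, 0.573, -0.819]]
force: [0.6, -0.1, -0.5]
finger_gap: 85.8
F along U -0.7830474242453931 [ 0.6 -0.1 -0.5] slide est -101.42
twist -0.9248694855906097
(268, 270) s6 [144, 143, 142, 143, 143, 144, 141, 130, 106, 83, 76, 71, 60, 58, 79, 119, 144, 146]
(268, 270) s9 [147, 146, 146, 145, 145, 145, 143, 132, 107, 84, 77, 70, 60, 57, 80, 119, 144, 146]
(276, 278) s6 [228, 228, 228, 228, 229, 230, 227, 184, 115, 83, 79, 68, 55, 74, 147, 206, 218, 218]
(276, 278) s9 [225, 225, 225, 225, 226, 227, 223, 181, 115, 83, 78, 68, 54, 75, 146, 205, 218, 218]
0.6168205128205129
```

View pics/v9.png

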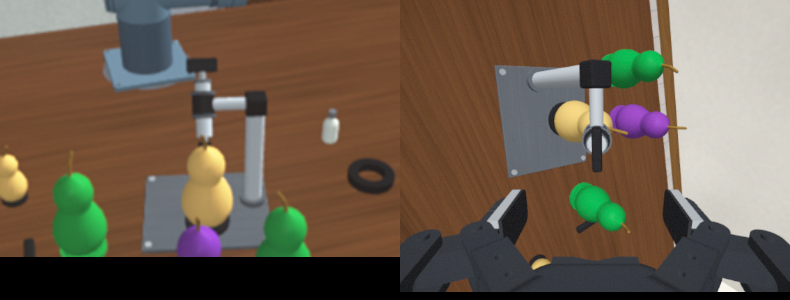

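```bash
python3 - <<'E'
from tgt import *
z=np.load('pics/w9.npz');d=z['d'];p=z['p'].astype(int);c=get_calibration('wrist');M=c['mount'];R=np.array(get_state()['orientation'])
v,u=np.mgrid[0:420,0:560]
m=(p.max(-1)<75)&(u>268)&(u<298)&(v>170)&(v<248)&(d>0)
X=np.stack([(u-c['cx'])/c['fx']*d,(v-c['cy'])/c['fy']*d,d],-1)[m]
P=(X@M[:3,:3].T+M[:3,3])@R.T@np.stack([XH,Rs@[0,1,0],U],1)
P=P[P[:,2]>np.percentile(P[:,2],95)-6]
k=np.polyfit(P[:,1],P[:,0],1);print(len(P),np.ptp(P,axis=0),'twist deg',-np.degrees(np.arctan(k[0])))
finish_job()
E
```

```text
860 [11.8641704  51.12946232  6.78480509] twist deg -0.005455128657740505
the job is handed in; nothing more can be done
```

I unlocked the tube, slid it down until the foot was pressed in about 6 mm, locked it again, let go and backed the arm away. I then handed the job in; it gives no verdict.

**What I did:** I gripped the wing handle along the arm's axis and turned it about 62° to unlock. I then slid the tube down about 25 mm, from a slide of about 15 mm to about 40.6 mm, turned it back to the stop and opened the gripper. The clock read 11.5 s of the 40 s allowed.

**Last checks:**
- **Lock:** the handle measured about 0° of twist in the wrist picture.
- **Foot:** the scene picture after release matches the one taken while pressing, so the tube did not slip. The foot is pressed in about 6 mm, judged by how much of its pin still shows, with an error of about 1 mm.
- **Gourd:** its part of the picture is unchanged from the start.
- **Bystanders:** I didn't measure them. The small gourd, bottle and ring look undisturbed in the last picture, but only the end of the pen shows in it.
- **Robot:** it touches nothing.

**What disagreed:** my first fit assumed the tube started fully up and put the handle about 15 mm too high. The wrist camera's depth reading showed this before the grasp, and I refitted. Afterwards the cameras still differed by 2–4 mm sideways. The wrist force was too noisy and offset to give an absolute pressing force, so it served only to show roughly when the foot touched.

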